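Wedge the whetstone tight in its holder

ROBOT

A 7-joint arm with a two-finger parallel gripper is mounted at the origin on the work surface. World frame = base frame: x ahead of the robot, y to its left, z up, the work surface at z = 0. Lengths are in mm, angles in rad, forces in N, time in s.
With the tool pointing down it reaches from about 425 to 825 mm from the base axis. Payload 3.6 kg.
Tool frame: the origin (TCP) lies at the very end of the fingers, on their centre line; the grasp point (between the pads) lies 19 mm behind it (robot.pinch_z is the distance from the TCP to the grasp point, in mm); z points along the fingers, y is the line along which they close (so a half turn about z gives the same grasp; the last joint's range is limited). The gripper opens to 93 mm and grips with 3 to 60 N. Pads are 15 mm wide; open, the fingers measure 128 mm over their backs; the gripper's body (75 mm by 188 mm) begins 65 mm behind the grasp point.
Start: joints at [-1.129, 0.615, -0.013, 1.423, 0.008, 1.103, -0.04], TCP at [293.064, 580.151, 218.64] pointing down, gripper open.
Joint ranges: [-3.12, 3.12], [-0.3, 2.06], [-1.34, 1.32], [0.26, 2.42], [-1.36, 4.5], [0.01, 1.98], [-2.84, 2.84]. Speed limits (rad/s): [2.79, 2.79, 3.14, 3.14, 3.14, 3.14, 3.14].

INTERFACE

Orientations are given as [roll, pitch, yaw] about the fixed x, y, z axes, in that order (R = Rz(yaw) Ry(pitch) Rx(roll)).
In Python, from station import robot gives the robot as it stands.
- The arm moves only by the tool jog_arm, never from a script. Its argument "commands" is a list of rows, each a list of 7 numbers: the shift along the tool's x, y, z normalised to -1 to 1, where 1 is 500 mm, then the turn, a rotation vector about the tool's x, y, z normalised to -1 to 1, where 1 is 0.5 rad, then the closure, from 0 (fully open) to 1 (shut). A call has 1 to 12 rows; each row shifts and turns the commanded pose from where the row before left it, along the tool's axes as they then stand; what a row does not reach is not made up. A row lasts 1/8 s, in which the tool goes at most 62.5 mm and 10.7 degrees, less where a joint would pass 70% of its speed; a pose out of reach is approached as far as the arm can. A call with a number of a shift or a turn outside -1 to 1 is refused whole. A call with a gripper value outside its range is refused whole. The fingers move at their own pace and stop on an object; "newtons" is the grip in N (left out, the last holds). Time passes only in rows, so rows that do not move let the fingers close. It gives the time, the measured TCP pose, the force, the opening and the grip force at its end, in the units of the state.
- robot.get_obs(): the state, without advancing time (a new reading comes with each control period).
- robot.snapshot(name): name is "scene" or "top" or "wrist"; returns the picture (384x512x3 uint8, red, green, blue); there is no depth.
- robot.camera_info(name): a dict with "fov_y" (degrees; the focal length in pixels is half the picture's height over the tangent of half this angle, whatever the lens; pixels are square), "cx", "cy" (the principal point, pixels), "pose" (4x4, takes a point from camera to world coordinates). Camera axes: x right, y down, z forward; pixel columns grow to the right and rows downward; lengths in mm; the calibration is good to about 2 mm. A picture is of the moment at which its call begins: read the wrist's pose just before it. camera_info takes no time and is no camera call; for the wrist camera it gives the pose at the moment of the call.
- robot.finish_job(): hands the job in; it is judged then, once.
The state is a dict: "clock": time; "joint_pos": joint angles; "joint_velocities": joint speeds; "joint_torque": joint torques, N m; "position": TCP position; "eef_rot": TCP orientation; "force": force on the tool from outside, world axes, zero at the start; "wrist_torque": the same for the moment, N m; "width": finger opening in mm; "grip_force": force on a finger pad.
Only numpy, scipy, OpenCV 4.12 (cv2) and the standard library are available. Lean on these libraries where they do the work, as an engineer would, in place of code of your own. Each camera call takes 0.05 s, during which the arm holds its last target. There are 200 camera calls.

TASK

Lock the whetstone in its wooden holder: gently slide the stone along the holder until it is fully home against the rubber pad and let go of it, then stand the wooden wedge, thin end down, loosely in the gap between the stone and the sloping block and let go of it. Then tap or press the wedge down with the closed fingers until it locks tight: it should stand a firm push of about 15 N without sinking further, but never push with more than 20 N, as the stone is brittle. Leave the other things on the counter alone.

Things in the scene. Friction and masses are not known exactly. Their poses are not given: they have to be found in the camera images.
- holder: holder of smooth waxed (slippery) wood fixed to the counter, 280 x 90 mm, base 30 mm thick. Origin at the counter under the base; x runs along it from the wedge block (-x end) to the stop with the rubber pad (+x end), z up. Four cheeks 10 mm high (x = -35 to -15 and 75 to 95 mm) keep the stone in y; elsewhere its sides are open
- bed (a point): where the stone's centre belongs when it is fully home, fixed in the holder at x = 30 mm, 45 mm above the counter; axes as the holder's. The pad's face is 75 mm from here in +x. The stone starts 6 to 10 mm short of home (towards -x)
- pad: black rubber pad on the holder's stop, 10 x 50 x 30 mm, stiffly springy: gives about 1 mm per 40 N. Origin at counter height below the face that meets the stone; x as the holder's
- wedge_block (a point): usual place of the top of the light wooden wedge block at the holder's -x end, 60 mm wide, 70 mm high. Its face towards the stone leans away from it 1 in 6 going up, so the gap narrows downwards. The block itself is adjustable and stands up to 3 mm either way along x from this mark, unmeasured: so the depth at which the wedge bites differs by up to 18 mm either way and must be felt
- slot (a point): point in the gap for the wedge, on the holder's centre line at x = -54 mm, 60 mm above the counter (level with the stone's top); axes as the holder's. With the stone home the gap here is 16 to 22 mm long in x. Below it the base is open to the counter (44 mm wide in y), so the wedge does not bottom out
- stone_mid (a point): centre of the whetstone, a bar 150 x 50 x 30 mm (x along its length, z up), brick-red layer over a grey one, 0.5 kg. It lies on the holder's base, top 60 mm above the counter, its long axis along the holder's x. Grasp it across its 50 mm width from above at mid length. The wedge bears on its -x end
- wedge_mid (a point): middle of the loose wooden wedge, 84 mm high (top 42 mm above, thin end 42 mm below), 36 mm wide in y, 70 g; z points to the thick end. +x face flat and upright, 10.5 mm from here, goes against the stone; -x face slopes 1 in 6: 14 mm thick at the tip, 28 mm at the top. Starts thin end down in the tidy. In the slot its x points as the holder's x. Grasp across the 36 mm near the top
- wedge_tip (a point): middle of the underside of the wedge's thin end, 7 mm behind its +x face; axes as the wedge's
- tidy: dark wooden pocket, 42 x 56 mm, 34 mm high, fixed to the counter, its floor 6 mm thick, in which the wedge stands loosely. Origin below the pocket
- dresser: pale plaster-like dressing block, 70 x 30 x 25 mm, origin at the centre of its underside. Bystander
- spoon: wooden spoon, 200 mm long, lying flat along its x axis. Bystander
- mug: aqua mug, 80 mm across, 85 mm high, origin under its centre. Bystander
- bowl: white bowl, 120 mm across, 50 mm high, origin under its centre. Bystander
- oil: green bottle, 60 mm across, 200 mm high, origin under its centre. Bystander
- jar: amber jar with a steel lid, 70 mm across, 90 mm high, origin under its centre. Bystander
- mill: dark wooden pepper mill, 54 mm across, 155 mm high, origin under its centre. Bystander

How it is judged:
By the outcome, as a careful person would: the job done as asked, in the order asked, and still so for the second after the job is handed in, with the robot touching nothing.
It also fails if it takes over 70 s, if anything falls off the work surface, if the arm or the gripper's body presses on something with over 40 N, if the wrist force passes 120 N, or if a joint passes its speed limit or range.

## Working session

There is one attempt and no reset: what is moved stays moved. The work goes in short steps, Python scripts to look and compute and a tool call to move; the robot and the scene stay as the last step left them, time stands still between calls to the robot, and variables do not carry over. Pictures are saved under pics/ and viewed, at most 10 in all, crops included, and the job is handed in when it is done.

Besides the shell and the picture viewer there is one more tool, called after "Emit:" as name([rows], argument=value, ...), one row to a line, values as JSON. jog_arm: Moves the arm, as the interface text tells. Scaled input: -1 to 1 covers 500 mm each way for a shift and 0.5 rad each way for a turn. Its arguments: {"type":"object","properties":{"commands":{"type":"array"},"newtons":{"type":"number"}},"required":["commands"]}

```bash
mkdir -p pics; ls; python3 - <<'E'
from station import robot
import cv2, numpy as np
print(robot.get_obs())
for n in ["scene","top","wrist"]:
    c=robot.camera_info(n); print(n,c["fov_y"],c["cx"],c["cy"],np.round(c["pose"],3).tolist(), [k for k in c])
    im=robot.snapshot(n); cv2.imwrite(f"pics/{n}0.png",im[:,:,::-1])
a=cv2.imread("pics/scene0.png");b=cv2.imread("pics/top0.png")
cv2.imwrite("pics/both0.png",cv2.resize(np.vstack([a,b]),None,fx=.78,fy=.78))
E
```

```text
pics
{'clock': 0.0, 'joint_pos': array([-1.129468  ,  0.6158862 , -0.01262034,  1.42488526,  0.00811966,
        1.10338948, -0.04041528]), 'joint_velocities': array([ 0.00065368, -0.00042168, -0.00145419, -0.00086973,  0.00096582,
       -0.00139702,  0.00246819]), 'joint_torque': array([-1.90823528e-06, -4.58933902e+01,  2.08970443e-01, -1.65742385e+01,
       -6.11607218e-02,  2.07036291e-02,  2.32967468e-04]), 'position': array([292.75752505, 579.45875216, 217.50711777]), 'eef_rot': array([-3.13907542e+00,  5.08260079e-05,  2.67382766e+00]), 'force': array([-0.49493987, -0.55577359,  1.28172054]), 'wrist_torque': array([-0.03031373,  0.04089977, -0.01676917]), 'grip_force': 0.0, 'width': 93.4553375705693}
scene 43.884184323637264 262.2725514129706 192.7682389507124 [[-0.561, 0.621, -0.547, 1236.045], [0.827, 0.407, -0.387, 496.976], [-0.018, -0.669, -0.743, 920.674], [0.0, 0.0, 0.0, 1.0]] ['fov_y', 'cx', 'cy', 'pose']
top 52.815585755262035 259.2325249788084 196.856369455094 [[0.014, -0.984, 0.177, 434.412], [-1.0, -0.015, -0.003, 24.4], [0.005, -0.177, -0.984, 1157.721], [0.0, 0.0, 0.0, 1.0]] ['fov_y', 'cx', 'cy', 'pose']
wrist 69.94350508146698 256.0503721478643 192.56814600981303 [[0.45, 0.852, 0.266, 218.402], [0.893, -0.429, -0.137, 617.731], [-0.003, 0.299, -0.954, 383.232], [0.0, 0.0, 0.0, 1.0]] ['fov_y', 'cx', 'cy', 'pose']
```

View pics/top0.png

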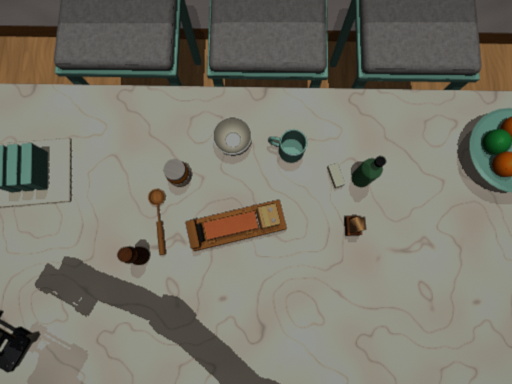

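View pics/scene0.png

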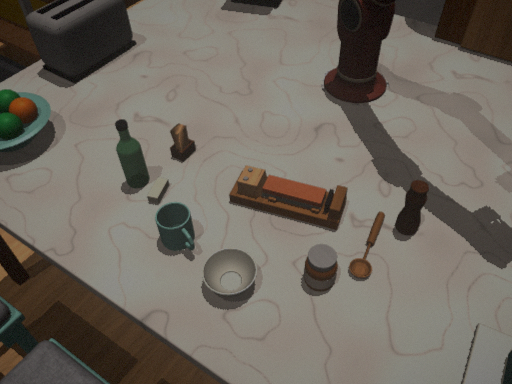

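The top view shows the holder at about (236,225), with the red stone at (228,227). The light wedge block is at (269,215) towards -y, the stop is on the left, and the tidy with the wedge is at (355,225). The scene view shows the same layout. Next I'll get rough positions.

```bash
cat > h.py <<'E'
import numpy as np, cv2
from station import robot
from scipy.spatial.transform import Rotation as R
def ray(c,p):
    f=192/np.tan(np.radians(c["fov_y"]/2)); M=np.array(c["pose"])
    d=M[:3,:3]@np.array([(p[0]-c["cx"])/f,(p[1]-c["cy"])/f,1.]); return M[:3,3],d/np.linalg.norm(d)
def onz(c,p,z):
    o,d=ray(c,p); return o+d*(z-o[2])/d[2]
def cross(obs):
    A=np.zeros((3,3));b=np.zeros(3);rs=[ray(c,p) for c,p in obs]
    for o,d in rs:
        P=np.eye(3)-np.outer(d,d);A+=P;b+=P@o
    x=np.linalg.solve(A,b); return x,[round(float(np.linalg.norm((np.eye(3)-np.outer(d,d))@(x-o))),1) for o,d in rs]
def proj(c,X):
    f=192/np.tan(np.radians(c["fov_y"]/2)); M=np.array(c["pose"]); q=M[:3,:3].T@(np.array(X)-M[:3,3])
    return np.array([c["cx"]+f*q[0]/q[2],c["cy"]+f*q[1]/q[2]])
def pose():
    o=robot.get_obs(); return o["position"],R.from_euler("xyz",o["eef_rot"]),o
E
python3 - <<'E'
from h import *
T=robot.camera_info("top");S=robot.camera_info("scene")
for n,a,z in [("stone",(228,227),60),("block",(269,215),70),("tidy",(355,225),50),("holdL",(191,235),30),("holdR",(284,215),30),("mug",(292,146),85),("bottle",(366,172),100),("mill",(135,255),100)]:
    print(n,onz(T,a,z).round())
print("stone",cross([(T,(228,227)),(S,(295,190))])); print("wedgetop",cross([(T,(353,220)),(S,(180,128))]))
p,r,o=pose();W=robot.camera_info("wrist");M=np.array(W["pose"])
print("cam in tool",r.inv().apply(M[:3,3]-p).round(1), (r.inv().as_matrix()@M[:3,:3]).round(3).tolist())
E
```

```text
stone [543. 109.  60.]
block [578.  -7.  70.]
tidy [ 555. -255.   50.]
holdL [521. 218.  30.]
holdR [584. -52.  30.]
mug [778. -71.  85.]
bottle [ 700. -278.  100.]
mill [460. 355. 100.]
stone (array([544.60968015, 108.47908766,  52.86282609]), [1.3, 1.3])
wedgetop (array([ 563.73467562, -237.20157018,  105.1096882 ]), [1.1, 1.1])
cam in tool [  83.6    0.2 -165.6] [[0.001, -0.954, -0.299], [1.0, 0.001, -0.0], [0.001, -0.299, 0.954]]
```

```bash
cat >> h.py <<'E'
def plan(t,yaw,n,g=0):
    p,r,o=pose(); r1=R.from_euler("xyz",[np.pi,0,yaw]); rv=(r.inv()*r1).as_rotvec(); q=p.copy(); k=r
    for i in range(1,n+1):
        tq=p+(np.array(t,float)-p)*i/n; s=k.inv().apply(tq-q)/500; 
        print([float(x) for x in np.r_[s.round(4),(rv/n/.5).round(3)]]+[g]); k=k*R.from_rotvec(rv/n); q=tq
E
python3 -c "
from h import *
plan((560,100,225),1.80,11)"
```

```text
[-0.0827, -0.0559, -0.0012, -0.0, 0.0, 0.159, 0]
[-0.0869, -0.0492, -0.0012, -0.0, 0.0, 0.159, 0]
[-0.0905, -0.0422, -0.0012, -0.0, 0.0, 0.159, 0]
[-0.0935, -0.0348, -0.0012, -0.0, 0.0, 0.159, 0]
[-0.096, -0.0273, -0.0013, -0.0, 0.0, 0.159, 0]
[-0.0979, -0.0196, -0.0013, -0.0, 0.0, 0.159, 0]
[-0.0991, -0.0118, -0.0013, -0.0, 0.0, 0.159, 0]
[-0.0997, -0.0039, -0.0013, -0.0, 0.0, 0.159, 0]
[-0.0997, 0.0041, -0.0013, -0.0, 0.0, 0.159, 0]
[-0.0991, 0.012, -0.0013, -0.0, 0.0, 0.159, 0]
[-0.0978, 0.0198, -0.0013, -0.0, 0.0, 0.159, 0]
```

Emit:
jog_arm([
  [-0.083,-0.056,-0.001,0,0,0.159,0],
  [-0.087,-0.049,-0.001,0,0,0.159,0],
  [-0.09,-0.042,-0.001,0,0,0.159,0],
  [-0.094,-0.035,-0.001,0,0,0.159,0],
  [-0.096,-0.027,-0.001,0,0,0.159,0],
  [-0.098,-0.02,-0.001,0,0,0.159,0],
  [-0.099,-0.012,-0.001,0,0,0.159,0],
  [-0.1,-0.004,-0.001,0,0,0.159,0],
  [-0.1,0.004,-0.001,0,0,0.159,0],
  [-0.099,0.012,-0.001,0,0,0.159,0],
  [-0.098,0.02,-0.001,0,0,0.159,0],
  [0,0,0,0,0,0,0],
])

```text
clock: 1.65
position: [561.9, 94.2, 224.1]
eef_rot: [3.141, 0.004, 1.79]
force: [-1.4, 0.0, -0.2]
width: 92.8
grip_force: 0.0
```

```bash
python3 - <<'E'
from h import *
import pickle
c=robot.camera_info("wrist"); im=robot.snapshot("wrist")[:,:,::-1]; cv2.imwrite("pics/w1.png",im); pickle.dump(c,open("w1.pkl","wb"))
print(pose()[2]["position"],pose()[2]["eef_rot"],pose()[2]["force"],pose()[2]["clock"])
E
```

```text
[560.68453281  97.78823512 223.8178167 ] [-3.14089251e+00  8.01449793e-04  1.79507430e+00] [ 0.00602398  0.35802548 -0.42121078] 1.7
```

View pics/w1.png

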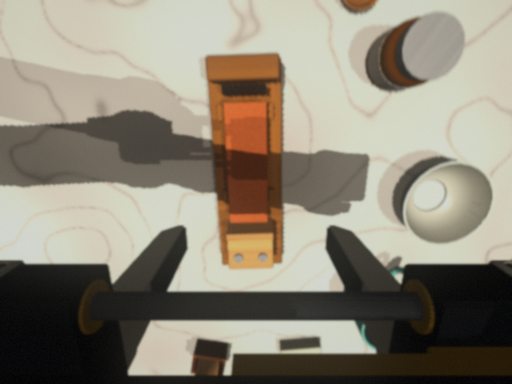

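The wrist view shows the holder from (210,55) to (280,265), the red stone top spanning rows 100-222 and columns 224-268, the wedge block at (250,250) and the stop at the top. I'll shift sideways for a second view.

Emit:
jog_arm([
  [-0.02,-0.08,0,0,0,0,0],
  [-0.02,-0.08,0,0,0,0,0],
  [0,0,0,0,0,0,0],
  [0,0,0,0,0,0,0],
])

```text
clock: 2.2
position: [487.4, 64.3, 224.4]
eef_rot: [3.14, -0.001, 1.802]
force: [-0.8, 0.7, -0.1]
width: 93.2
grip_force: 0.0
```

```bash
python3 - <<'E'
from h import *
import pickle
c=robot.camera_info("wrist"); im=robot.snapshot("wrist")[:,:,::-1]; cv2.imwrite("pics/w2.png",im); pickle.dump(c,open("w2.pkl","wb"))
print(pose()[2]["position"],pose()[2]["clock"])
res=[]
for n in ("w1","w2"):
    im=cv2.imread(f"pics/{n}.png");c=pickle.load(open(n+".pkl","rb"))
    h=cv2.cvtColor(im,cv2.COLOR_BGR2HSV)
    m=((h[:,:,0]<9)&(h[:,:,1]>150)&(h[:,:,2]>60)).astype(np.uint8)*255
    h2=((h[:,:,0]<25)&(h[:,:,1]>100)&(h[:,:,2]>30)).astype(np.uint8)*255
    for nm,mm in (("red",m),("wood",h2)):
        mm=cv2.morphologyEx(mm,cv2.MORPH_CLOSE,np.ones((5,5)))
        cs=cv2.findContours(mm,0,2)[0]; k=max(cs,key=cv2.contourArea); r=cv2.minAreaRect(k)
        print(n,nm,np.round(r[0],1),np.round(r[1],1),r[2],cv2.boxPoints(r).round(1).tolist())
a=np.vstack([cv2.imread("pics/w1.png")[30:290,180:310],]);b=cv2.imread("pics/w2.png")[10:270,200:480]
cv2.imwrite("pics/crop.png",cv2.resize(np.hstack([a,b]),None,fx=1.95,fy=1.95,interpolation=2))
E
```

```text
[487.73823358  64.19189415 224.32359554] 2.25
w1 red [246. 178.] [54. 38.] 90.0 [[227.0, 151.0], [265.0, 151.0], [265.0, 205.0], [227.0, 205.0]]
w1 wood [247.8 161.1] [213.6  74. ] 87.1375961303711 [[205.5, 56.20000076293945], [279.3999938964844, 52.5], [290.1000061035156, 265.8999938964844], [216.1999969482422, 269.6000061035156]]
w2 red [309.  185.5] [38. 51.] 0.0 [[290.0, 211.0], [290.0, 160.0], [328.0, 160.0], [328.0, 211.0]]
w2 wood [313.  152.4] [ 80.  217.7] 0.596809446811676 [[271.8999938964844, 260.79998779296875], [274.1000061035156, 43.20000076293945], [354.1000061035156, 44.0], [351.8999938964844, 261.70001220703125]]
```

View pics/crop.png

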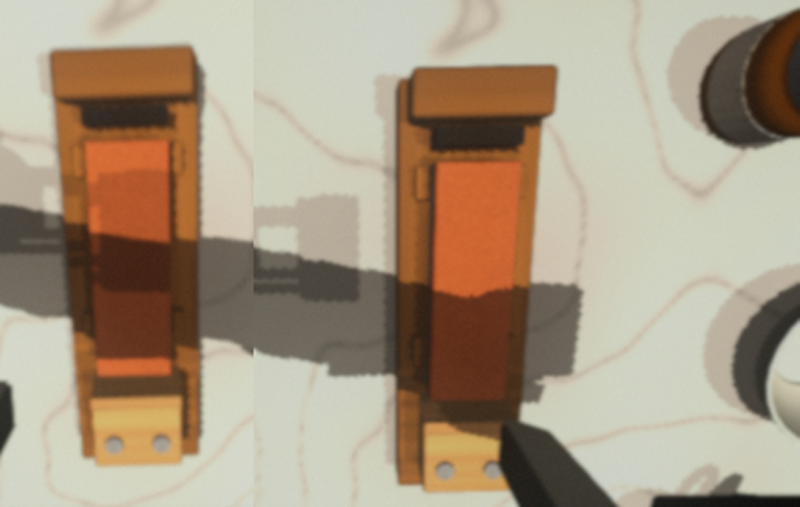

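The crop shows the stone top with clear corners in both views. On the left they are (84,142), (168,140), (170,376) and (95,374). On the right they are (435,162), (520,160), (506,402) and (432,400). I'll refine these and intersect the rays.

```bash
python3 - <<'E'
from h import *
import pickle
C=[pickle.load(open(n+".pkl","rb")) for n in ("w1","w2")]; I=[cv2.imread(f"pics/{n}.png") for n in ("w1","w2")]
G=[cv2.split(i)[2] for i in I]
def o(i,p): return np.array([p[0]/1.95+(180 if i==0 else 70),p[1]/1.95+(30 if i==0 else 10)])
def sub(i,p): 
    q=o(i,p).astype(np.float32).reshape(1,1,2); return cv2.cornerSubPix(G[i],q.copy(),(3,3),(-1,-1),(3,50,.01)).reshape(2)
pts={"sTL":((84,142),(435,162)),"sTR":((168,140),(520,160)),"sBR":((170,376),(506,402)),"sBL":((95,374),(432,400)),"bTL":((92,399),(424,423)),"bBL":((96,465),(426,490)),"stopTL":((51,52),(413,70)),"stopTR":((194,46),(556,66))}
X={}
for k,(a,b) in pts.items():
    for f,nm in ((o,"raw"),(sub,"sub")):
        x,e=cross([(C[0],f(0,a)),(C[1],f(1,b))]); print(k,nm,x.round(1),e)
    X[k]=[onz(C[i],o(i,(a,b)[i]),60) for i in (0,1)]
for i in (0,1):
    q={k:v[i] for k,v in X.items()}
    up=(q["sTL"]+q["sTR"])/2;dn=(q["sBL"]+q["sBR"])/2
    d=up-dn; print("z60 view",i,"centre",((up+dn)/2).round(1),"len",np.linalg.norm(d).round(1),"wid",np.linalg.norm(q["sTL"]-q["sTR"]).round(1),np.linalg.norm(q["sBL"]-q["sBR"]).round(1),"yaw",np.arctan2(d[1],d[0]).round(4))
E
```

```text
sTL raw [506.2 170.5  56.4] [0.5, 0.5]
sTL sub [506.7 170.4  56.4] [1.0, 1.0]
sTR raw [554.2 182.7  57.4] [0.2, 0.2]
sTR sub [554.6 181.4  54.3] [0.7, 0.7]
sBR raw [589.   39.3  67.3] [0.9, 0.9]
sBR sub [589.8  36.4  55.4] [0.7, 0.7]
sBL raw [540.9  31.3  70.8] [1.3, 1.3]
sBL sub [543.3  25.   55. ] [0.0, 0.0]
bTL raw [542.1  10.9  64.2] [0.3, 0.3]
bTL sub [541.6  11.3  64.1] [0.8, 0.8]
bBL raw [554.  -31.9  74.1] [0.4, 0.4]
bBL sub [553.7 -34.   68.9] [0.8, 0.8]
stopTL raw [480.8 212.9  64.3] [0.6, 0.6]
stopTL sub [481.  214.3  67. ] [0.6, 0.6]
stopTR raw [557.  233.4  61.8] [0.6, 0.6]
stopTR sub [555.2 232.6  67.2] [0.7, 0.7]
z60 view 0 centre [547.6 104.7  60. ] len 148.6 wid 49.1 50.1 yaw 1.8074
z60 view 1 centre [548.9 103.5  60. ] len 149.9 wid 49.3 49.2 yaw 1.8291
```

```bash
python3 -c "
from h import *
plan((548.2,104,100),1.815,5)"
```

```text
[0.0099, 0.0271, 0.0498, 0.001, -0.0, -0.005, 0]
[0.0099, 0.0272, 0.0498, 0.001, -0.0, -0.005, 0]
[0.0098, 0.0272, 0.0498, 0.001, -0.0, -0.005, 0]
[0.0097, 0.0272, 0.0497, 0.001, -0.0, -0.005, 0]
[0.0097, 0.0273, 0.0497, 0.001, -0.0, -0.005, 0]
```

Emit:
jog_arm([
  [0.01,0.027,0.05,0.001,0,-0.005,0],
  [0.01,0.027,0.05,0.001,0,-0.005,0],
  [0.01,0.027,0.05,0.001,0,-0.005,0],
  [0.01,0.027,0.05,0.001,0,-0.005,0],
  [0.01,0.027,0.05,0.001,0,-0.005,0],
  [0,0,0.04,0,0,0,0],
  [0,0,0.04,0,0,0,0],
  [0,0,0.03,0,0,0,0],
  [0,0,0.016,0,0,0,0],
  [0,0,0,0,0,0,0],
  [0,0,0,0,0,0,0],
])

```text
clock: 3.62
position: [547.1, 102.4, 36.7]
eef_rot: [-3.14, 0.0, 1.812]
force: [0.4, -0.5, -0.3]
width: 92.7
grip_force: 0.0
```

```bash
python3 -c "
from h import *
o=pose()[2];print(o['position'],o['eef_rot'],o['force'],o['joint_pos'])"
```

```text
[547.1354378  102.43009389  36.66806847] [-3.14042344e+00  3.64892205e-05  1.81187873e+00] [ 0.38322148 -0.52566545 -0.25617778] [-0.34208237  0.72172175  0.18524345  1.87593635 -0.22892205  0.56555085
  0.23314081]
```

Close gently. The grip will centre on the stone.

Emit:
jog_arm([
  [0,0,0,0,0,0,0.3],
  [0,0,0,0,0,0,0.45],
  [0,0,0,0,0,0,0.6],
  [0,0,0,0,0,0,0.6],
  [0,0,0,0,0,0,0.6],
], newtons=12)

```text
clock: 4.25
position: [547.2, 102.5, 36.2]
eef_rot: [-3.141, 0.0, 1.812]
force: [2.0, 0.5, 0.1]
width: 49.8
grip_force: 12.0
```

Emit:
jog_arm([
  [0.003,0,0,0,0,0,0.6],
  [0.003,0,0,0,0,0,0.6],
  [0.003,0,0,0,0,0,0.6],
  [0.002,0,0,0,0,0,0.6],
  [0,0,0,0,0,0,0.6],
])

```text
clock: 4.88
position: [545.8, 107.9, 36.2]
eef_rot: [-3.14, 0.0, 1.812]
force: [3.7, -0.6, -1.0]
width: 49.9
grip_force: 12.0
```

Emit:
jog_arm([
  [0.001,0.001,0,0,0,0,0.6],
  [0.001,0,0,0,0,0,0.6],
  [0,0,0,0,0,0,0.6],
  [0,0,0,0,0,0,0.6],
])

```text
clock: 5.38
position: [545.6, 108.7, 36.2]
eef_rot: [-3.139, 0.0, 1.812]
force: [2.0, -1.1, -1.3]
width: 50.0
grip_force: 12.0
```

Emit:
jog_arm([
  [0.001,0,0,0,0,0,0.6],
  [0.001,0,0,0,0,0,0.6],
  [0,0,0,0,0,0,0.6],
])

```text
clock: 5.75
position: [545.3, 109.7, 36.2]
eef_rot: [-3.139, 0.0, 1.812]
force: [2.7, -1.0, 0.6]
width: 50.0
grip_force: 12.0
```

Emit:
jog_arm([
  [0.001,0,0,0,0,0,0.6],
  [0.001,0,0,0,0,0,0.6],
  [0,0,0,0,0,0,0.6],
])

```text
clock: 6.12
position: [545.1, 110.7, 36.2]
eef_rot: [-3.139, 0.0, 1.812]
force: [1.9, -2.7, 1.7]
width: 49.6
grip_force: 12.0
```

Emit:
jog_arm([
  [0.001,0,0,0,0,0,0.6],
  [0,0,0,0,0,0,0.6],
  [0,0,0,0,0,0,0.6],
])

```text
clock: 6.5
position: [545.0, 110.9, 36.2]
eef_rot: [-3.139, 0.0, 1.812]
force: [2.2, -2.6, 2.4]
width: 50.0
grip_force: 12.0
```

Emit:
jog_arm([
  [0.001,0,0,0,0,0,0.6],
  [0,0,0,0,0,0,0.6],
  [0,0,0,0,0,0,0.6],
])

```text
clock: 6.88
position: [545.0, 110.9, 36.2]
eef_rot: [-3.139, 0.001, 1.811]
force: [3.2, -3.5, 2.4]
width: 49.9
grip_force: 12.0
```

Emit:
jog_arm([
  [0.001,0,0,0,0,0,0.6],
  [0,0,0,0,0,0,0.6],
  [0,0,0,0,0,0,0.6],
])

```text
clock: 7.25
position: [545.0, 111.0, 36.2]
eef_rot: [-3.139, 0.001, 1.811]
force: [3.4, -5.1, 1.4]
width: 49.9
grip_force: 12.0
```

Emit:
jog_arm([
  [0.001,0,0,0,0,0,0.6],
  [0.001,0,0,0,0,0,0.6],
  [0,0,0,0,0,0,0.6],
  [0,0,0,0,0,0,0.6],
])

```text
clock: 7.75
position: [545.0, 111.0, 36.2]
eef_rot: [-3.14, 0.003, 1.811]
force: [3.7, -5.8, 1.6]
width: 50.0
grip_force: 12.0
```

Emit:
jog_arm([
  [-0.001,0,0,0,0,0,0.5],
  [-0.001,0,0,0,0,0,0.3],
  [0,0,0,0,0,0,0.05],
  [0,0,0,0,0,0,0],
  [0,0,0,0,0,0,0],
  [0,0,-0.05,0,0,0,0],
  [0,0,-0.1,0,0,0,0],
  [0,0,-0.12,0,0,0,0],
  [0,0,-0.12,0,0,0,0],
])

```text
clock: 8.88
position: [544.5, 112.4, 232.8]
eef_rot: [-3.138, -0.0, 1.812]
force: [1.4, 0.2, 0.0]
width: 93.0
grip_force: 0.0
```

```bash
python3 -c "
from h import *
plan((545,-130,250),1.44,7)"
```

```text
[-0.0673, -0.0164, -0.0049, -0.001, 0.0, 0.106, 0]
[-0.0681, -0.0128, -0.0049, -0.001, 0.0, 0.106, 0]
[-0.0687, -0.0092, -0.0049, -0.001, 0.0, 0.106, 0]
[-0.069, -0.0055, -0.0049, -0.001, 0.0, 0.106, 0]
[-0.0692, -0.0018, -0.0049, -0.001, 0.0, 0.106, 0]
[-0.0692, 0.0018, -0.0049, -0.001, 0.0, 0.106, 0]
[-0.069, 0.0055, -0.0049, -0.001, 0.0, 0.106, 0]
```

```bash
python3 -c "
from h import *
import pickle
c=robot.camera_info('wrist'); im=robot.snapshot('wrist')[:,:,::-1]; cv2.imwrite('pics/w3.png',im); pickle.dump(c,open('w3.pkl','wb'))
plan((535,-225,250),1.3,8)"
```

```text
[-0.0812, -0.0236, -0.0025, 0.003, -0.001, 0.128, 0]
[-0.0825, -0.0184, -0.0024, 0.003, -0.001, 0.128, 0]
[-0.0835, -0.0131, -0.0024, 0.003, -0.001, 0.128, 0]
[-0.0842, -0.0077, -0.0023, 0.003, -0.001, 0.128, 0]
[-0.0845, -0.0023, -0.0023, 0.003, -0.001, 0.128, 0]
[-0.0845, 0.0031, -0.0022, 0.003, -0.001, 0.128, 0]
[-0.0841, 0.0085, -0.0022, 0.003, -0.001, 0.128, 0]
[-0.0834, 0.0138, -0.0022, 0.003, -0.001, 0.128, 0]
```

Emit:
jog_arm([
  [-0.081,-0.024,-0.002,0,0,0.128,0],
  [-0.083,-0.018,-0.002,0,0,0.128,0],
  [-0.084,-0.013,-0.002,0,0,0.128,0],
  [-0.084,-0.008,-0.002,0,0,0.128,0],
  [-0.085,-0.002,-0.002,0,0,0.128,0],
  [-0.085,0.003,-0.002,0,0,0.128,0],
  [-0.084,0.009,-0.002,0,0,0.128,0],
  [-0.083,0.014,-0.002,0,0,0.128,0],
  [0,0,0,0,0,0,0],
  [0,0,0,0,0,0,0],
])

```text
clock: 10.18
position: [531.2, -225.1, 238.8]
eef_rot: [-3.138, -0.0, 1.301]
force: [0.9, 0.2, 0.7]
width: 92.8
grip_force: 0.0
```

```bash
python3 -c "
from h import *
import pickle
c=robot.camera_info('wrist'); im=robot.snapshot('wrist')[:,:,::-1]; cv2.imwrite('pics/w4.png',im); pickle.dump(c,open('w4.pkl','wb'))
a=cv2.imread('pics/w3.png')[60:330,180:330]
cv2.imwrite('pics/v4.png',np.hstack([cv2.resize(im,(600,450)),cv2.resize(a,(200,360)) if 0 else cv2.copyMakeBorder(cv2.resize(a,(200,360)),0,90,0,0,0)]))
"
```

```text
(no output)
```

View pics/v4.png

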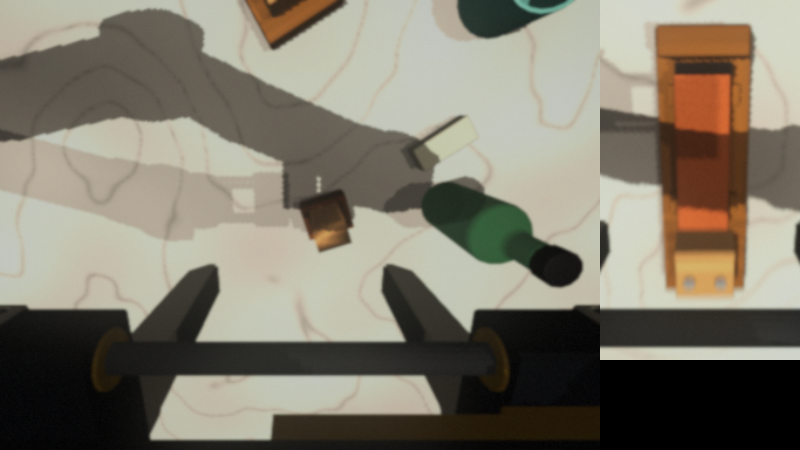

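The stone sits up against the pad (right inset). The wedge in the tidy is at about (327,230) in the left picture, turned slightly, with the bottle about 150 mm to its right. A second view gives its height.

Emit:
jog_arm([
  [0,0.07,0,0,0,0,0],
  [0.01,0.07,0.05,0,0,0,0],
  [0,0,0,0,0,0,0],
  [0,0,0,0,0,0,0],
])

```text
clock: 10.72
position: [599.7, -239.0, 214.1]
eef_rot: [-3.138, 0.001, 1.301]
force: [0.3, -0.7, -0.0]
width: 93.3
grip_force: 0.0
```

```bash
python3 -c "
from h import *
import pickle
c=robot.camera_info('wrist'); im=robot.snapshot('wrist')[:,:,::-1]; cv2.imwrite('pics/w5.png',im); pickle.dump(c,open('w5.pkl','wb'))
q=proj(c,(565,-245,80));print(q,proj(pickle.load(open('w4.pkl','rb')),(565,-245,80)))
x,y=q.astype(int); x=max(50,x);y=max(50,y)
a=cv2.imread('pics/w4.png')[140:240,230:330];b=im[y-50:y+50,x-50:x+50];print(x,y)
cv2.imwrite('pics/v5.png',cv2.resize(np.hstack([a,b]),None,fx=4,fy=4,interpolation=2))
print(pose()[2]['position'])
"
```

```text
[228.57452831 196.42521028] [287.10025546 186.69660271]
228 196
[ 599.54596742 -239.6296232   214.84406535]
```

View pics/v5.png

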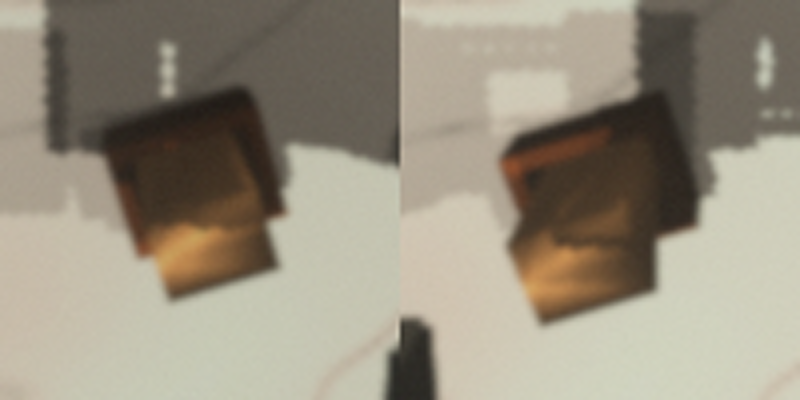

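The crop shows the wedge's lit near edge clearly in both views: left (172,298)-(279,265), right (543,325)-(657,290). I'll triangulate it.

```bash
python3 - <<'E'
from h import *
import pickle
C=[pickle.load(open(n+".pkl","rb")) for n in ("w4","w5")]
L=lambda p:(p[0]/4+230,p[1]/4+140); Rr=lambda p:((p[0]-400)/4+178,p[1]/4+146)
for k,a,b in [("BL",(172,298),(543,325)),("BR",(279,265),(657,290)),("tidyTL",(105,130),(500,155)),("tidyTR",(247,90),(662,93)),("tidyBR",(285,212),(697,228)),("left?",(155,240),(510,243))]:
    x,e=cross([(C[0],L(a)),(C[1],Rr(b))]); print(k,x.round(1),e)
for k,p,z in [("TL",(105,130),34),("TR",(247,90),34),("BR",(285,212),34)]: print(k,onz(C[0],L(p),z).round(1))
for i,f in ((0,L),(1,Rr)):
    for p in ([(172,298),(279,265)],[(543,325),(657,290)])[i]: print(i,onz(C[i],f(p),90).round(1))
E
```

```text
BL [ 539.6 -272.5   90.3] [0.6, 0.6]
BR [ 573.8 -271.7   87.8] [0.7, 0.7]
tidyTL [ 530.5 -229.8   39.8] [2.9, 2.9]
tidyTR [ 582.7 -233.6    7. ] [0.1, 0.1]
tidyBR [ 583.8 -275.2   32. ] [0.9, 0.9]
left? [ 540.1 -246.9   98.3] [2.4, 2.4]
TL [ 530.2 -228.    34. ]
TR [ 580.7 -227.4   34. ]
BR [ 583.7 -273.6   34. ]
0 [ 539.6 -271.9   90. ]
0 [ 573.7 -270.1   90. ]
1 [ 539.4 -273.3   90. ]
1 [ 574.1 -271.6   90. ]
```

```bash
python3 - <<'E'
from h import *
import pickle
C=pickle.load(open("w4.pkl","rb"))
print("cap",onz(C,(556/1.172,266/1.172),200).round())
L=lambda q:((q[0]-230)*4,(q[1]-140)*4)
print([np.round(L(proj(C,(x,y,z)))) for x in (540,574) for y,z in ((-272,90),(-244.5,90),(-244.5,34),(-258,34),(-263,34))])
plan((557,-256,110),1.60,4)
E
```

```text
cap [ 699. -281.  200.]
[array([173., 298.]), array([151., 216.]), array([144., 167.]), array([154., 203.]), array([158., 216.]), array([281., 270.]), array([261., 187.]), array([239., 142.]), array([248., 178.]), array([251., 191.])]
[-0.0135, -0.0182, 0.0525, -0.001, 0.0, -0.15, 0]
[-0.0121, -0.0192, 0.0525, -0.001, 0.0, -0.15, 0]
[-0.0107, -0.0201, 0.0524, -0.001, 0.0, -0.15, 0]
[-0.0091, -0.0208, 0.0524, -0.001, 0.0, -0.15, 0]
```

Emit:
jog_arm([
  [-0.013,-0.018,0.053,0,0,-0.15,0],
  [-0.012,-0.019,0.053,0,0,-0.15,0],
  [-0.011,-0.02,0.052,0,0,-0.15,0],
  [-0.009,-0.021,0.052,0,0,-0.15,0],
  [0,0,0.04,0,0,0,0],
  [0,0,0.04,0,0,0,0],
  [0,0,0.015,0,0,0,0],
  [0,0,0,0,0,0,0],
  [0,0,0,0,0,0,0],
])

```text
clock: 11.9
position: [558.0, -256.7, 63.0]
eef_rot: [-3.141, 0.002, 1.6]
force: [0.1, 0.3, 0.4]
width: 92.7
grip_force: 0.0
```

Emit:
jog_arm([
  [0,0,0,0,0,0,0.4],
  [0,0,0,0,0,0,0.6],
  [0,0,0,0,0,0,0.8],
  [0,0,0,0,0,0,0.8],
  [0,0,0,0,0,0,0.8],
], newtons=12)

```text
clock: 12.52
position: [557.4, -256.4, 61.7]
eef_rot: [-3.139, 0.001, 1.6]
force: [0.0, -0.6, -0.2]
width: 47.6
grip_force: 0.0
```

Emit:
jog_arm([
  [0,0,-0.04,0,0,0,0.8],
  [0,0,-0.06,0,0,0,0.8],
  [0,0,-0.08,0,0,0,0.8],
  [0,0,-0.06,0,0,0,0.8],
  [0,0,0,0,0,0,0.8],
])

```text
clock: 13.15
position: [559.0, -257.2, 184.1]
eef_rot: [3.139, 0.003, 1.6]
force: [0.6, -0.3, -0.3]
width: 35.6
grip_force: 12.0
```

```bash
python3 - <<'E'
from h import *
import pickle
c=robot.camera_info('wrist'); im=robot.snapshot('wrist')[:,:,::-1]; cv2.imwrite('pics/w6.png',im); pickle.dump(c,open('w6.pkl','wb'))
o=pose()[2]; print(o['position'],o['eef_rot'],o['force'],o['width'])
C3=pickle.load(open('w3.pkl','rb'))
cv2.imwrite('pics/v6.png',np.hstack([cv2.resize(im[140:384,150:370],(440,488)),cv2.resize(cv2.imread('pics/w3.png')[100:300,190:330],(341,488))]))
E
```

```text
[ 557.82640662 -256.38095525  182.12787393] [-3.14023264e+00  9.42799873e-04  1.59990665e+00] [ 0.08964565  0.69616157 -1.54615876] 35.51223874486407
```

View pics/v6.png

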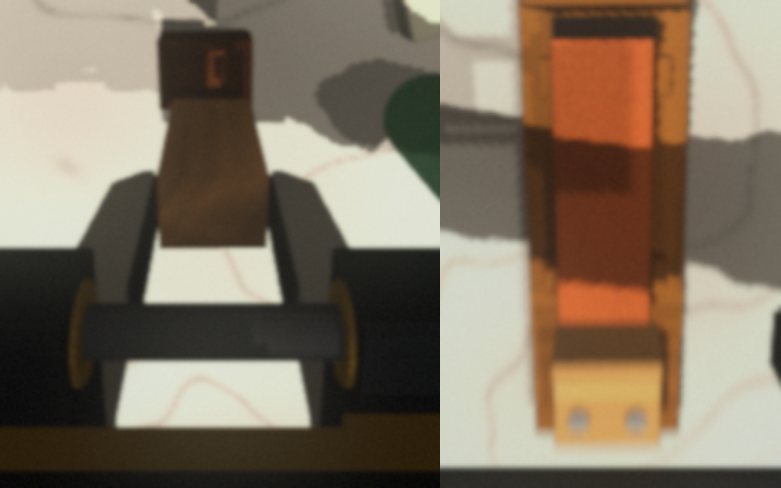

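The left crop shows the wedge gripped between the fingers, tip edge at about (172-252,100) and top rear edge at about (163-266,246), with the tidy empty. The fingers finished closing during the lift, so I need to measure where they hold it. The right crop shows the stone end at row ~325 and the block front edge at row ~360.

```bash
python3 - <<'E'
from h import *
import pickle
c=pickle.load(open('w6.pkl','rb')); p,r,o=pose()
f=lambda q:(q[0]/2+150,q[1]/2+140)
def hit(q,x):
    O,d=ray(c,f(q)); O=r.inv().apply(O-p); d=r.inv().apply(d); return (O+d*(x-O[0])/d[0]).round(1)
def w(a,b):  # depth plane by 36 mm width
    return 
for nm,a,b in (("tip",(172,100),(252,100)),("top",(163,247),(266,245))):
    for x in ((8,10,12,14) if nm=="tip" else (-20,-18,-16,-14)): print(nm,x,hit(a,x),hit(b,x))
# stone end & block front in w3, holder frame guess
c3=pickle.load(open('w3.pkl','rb')); g=lambda q:((q[0]-440)*140/341+190,q[1]*200/488+100)
for nm,q,z in (("stoneBL",(556,325),60),("stoneBR",(652,325),60),("stoneTL",(553,37),60),("stoneTR",(657,35),60),("blkTL",(553,361),70),("blkTR",(661,358),70),("blkBL",(554,445),70),("blkBR",(659,443),70),("holdBL",(537,430),30),("holdBR",(677,428),30)): print(nm,onz(c3,g(q),z).round(1))
E
```

```text
tip 8 [  8.  -17.2  78.8] [ 8.  20.3 78.6]
tip 10 [ 10.  -16.8  72.2] [10.  19.7 72.1]
tip 12 [ 12.  -16.3  65.6] [12.  19.2 65.5]
tip 14 [ 14.  -15.8  59.1] [14.  18.7 59. ]
top -20 [-20.  -15.6  -2.3] [-20.   19.8  -1.2]
top -18 [-18.  -15.3  -5.5] [-18.   19.4  -4.4]
top -16 [-16.  -15.   -8.7] [-16.   19.1  -7.7]
top -14 [-14.  -14.7 -12. ] [-14.   18.7 -10.9]
stoneBL [539.   28.7  60. ]
stoneBR [590.8  41.5  60. ]
stoneTL [503.7 178.6  60. ]
stoneTR [552.7 191.6  60. ]
blkTL [541.7  12.   70. ]
blkTR [598.8  28.1  70. ]
blkBL [554.  -40.4  70. ]
blkBR [612.1 -24.5  70. ]
holdBL [544.6 -60.6  30. ]
holdBR [630.9 -37.6  30. ]
```

The wedge is pinched only by the fingertips, about 3 mm below its top. I'll set it back in the tidy and regrasp it deeper.

Emit:
jog_arm([
  [0,0,0.08,0,0,0,0.8],
  [0,0,0.06,0,0,0,0.8],
  [0,0,0.03,0,0,0,0.8],
  [0,0,0.01,0,0,0,0.8],
  [0,0,0,0,0,0,0.8],
])

```text
clock: 13.82
position: [557.7, -256.6, 91.9]
eef_rot: [-3.139, 0.001, 1.6]
force: [0.6, 0.1, -0.4]
width: 35.5
grip_force: 12.0
```

Emit:
jog_arm([
  [0,0,0.004,0,0,0,0.8],
  [0,0,0.004,0,0,0,0.8],
  [0,0,0,0,0,0,0.8],
])

```text
clock: 14.2
position: [557.5, -256.4, 88.0]
eef_rot: [-3.139, 0.001, 1.6]
force: [0.0, -0.3, -1.6]
width: 36.0
grip_force: 12.0
```

Emit:
jog_arm([
  [0,0,0.003,0,0,0,0.8],
  [0,0,0.001,0,0,0,0.8],
  [0,0,0,0,0,0,0.8],
])

```text
clock: 14.58
position: [557.4, -256.3, 85.7]
eef_rot: [-3.139, 0.0, 1.6]
force: [0.6, 0.4, -1.6]
width: 35.9
grip_force: 12.0
```

Emit:
jog_arm([
  [0,0,0.003,0,0,0,0.8],
  [0,0,0.001,0,0,0,0.8],
  [0,0,0,0,0,0,0.8],
])

```text
clock: 14.95
position: [557.6, -256.7, 84.4]
eef_rot: [-3.14, 0.001, 1.6]
force: [-1.2, 0.1, 5.0]
width: 36.1
grip_force: 12.0
```

Emit:
jog_arm([
  [0,0,-0.002,0,0,0,0.6],
  [0,0,0,0,0,0,0.4],
  [0,0,0,0,0,0,0.4],
  [0,0,0.025,0,0,0,0.4],
  [0,0,0.02,0,0,0,0.4],
  [0,0,0,0,0,0,0.4],
  [0,0,0,0,0,0,0.8],
  [0,0,0,0,0,0,0.8],
  [0,0,0,0,0,0,0.8],
  [0,0,0,0,0,0,0.8],
])

```text
clock: 16.2
position: [557.6, -256.5, 62.6]
eef_rot: [-3.14, 0.001, 1.6]
force: [0.2, 0.3, 0.3]
width: 35.7
grip_force: 12.0
```

Emit:
jog_arm([
  [0,0,-0.02,0,0,0,0.8],
  [0,0,-0.06,0,0,0,0.8],
  [0,0,-0.08,0,0,0,0.8],
  [0,0,-0.06,0,0,0,0.8],
  [0,0,0,0,0,0,0.8],
])

```text
clock: 16.82
position: [559.2, -257.4, 175.4]
eef_rot: [3.138, 0.003, 1.6]
force: [0.8, 0.2, -1.5]
width: 36.1
grip_force: 12.0
```

```bash
python3 -c "
from h import *
o=pose()[2];print(o['position'],o['force'],o['width'])
plan((567.2,24.6,155),1.822,6,.8)"
```

```text
[ 559.18257647 -257.35184171  175.42577546] [ 0.78504051  0.24372015 -1.50508626] 36.08615109736792
[0.0939, 0.0054, 0.0065, 0.001, 0.001, -0.074, 0.8]
[0.0936, 0.0088, 0.0066, 0.001, 0.001, -0.074, 0.8]
[0.0932, 0.0123, 0.0066, 0.001, 0.001, -0.074, 0.8]
[0.0927, 0.0158, 0.0067, 0.001, 0.001, -0.074, 0.8]
[0.0921, 0.0192, 0.0067, 0.001, 0.001, -0.074, 0.8]
[0.0913, 0.0226, 0.0068, 0.001, 0.001, -0.074, 0.8]
```

Emit:
jog_arm([
  [0.094,0.005,0.006,0,0,-0.074,0.8],
  [0.094,0.009,0.006,0,0,-0.074,0.8],
  [0.093,0.012,0.006,0,0,-0.074,0.8],
  [0.093,0.016,0.006,0,0,-0.074,0.8],
  [0.092,0.019,0.006,0,0,-0.074,0.8],
  [0.091,0.023,0.006,0,0,-0.074,0.8],
  [0,0,0,0,0,0,0.8],
  [0,0,0,0,0,0,0.8],
])

```text
clock: 17.82
position: [564.8, 25.0, 153.2]
eef_rot: [-3.137, 0.001, 1.821]
force: [-0.2, -0.6, -0.8]
width: 36.1
grip_force: 12.0
```

```bash
python3 - <<'E'
from h import *
import pickle
c=robot.camera_info('wrist'); im=robot.snapshot('wrist')[:,:,::-1]; cv2.imwrite('pics/w7.png',im); pickle.dump(c,open('w7.pkl','wb'))
o=pose()[2]; print(o['position'],o['eef_rot'],o['force'],o['width'])
cv2.imwrite('pics/v7.png',cv2.resize(im[120:270,170:350],None,fx=4,fy=4,interpolation=2))
E
```

```text
[565.06422901  24.0056764  153.51040836] [-3.13740531e+00  1.15852495e-03  1.81955592e+00] [ 0.29025708  0.09487068 -1.24870475] 36.09653381570148
```

View pics/v7.png

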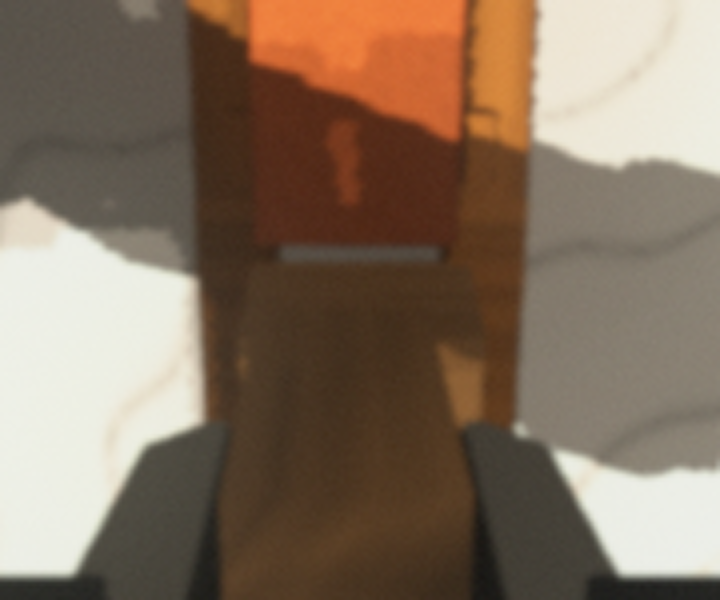

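The picture shows the stone's -x end at row ~244 and a strip of counter seen through the base opening at rows 250-262. Below that are the shaded block top and the wedge, but the tip edge is unclear, so I'll raise the contrast.

```bash
python3 - <<'E'
import cv2,numpy as np
im=cv2.imread('pics/w7.png')[170:250,210:310].astype(float)
im=np.clip((im-10)*3.2,0,255).astype(np.uint8)
cv2.imwrite('pics/v8.png',cv2.resize(im,None,fx=7,fy=7,interpolation=2))
E
```

```text
(no output)
```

View pics/v8.png

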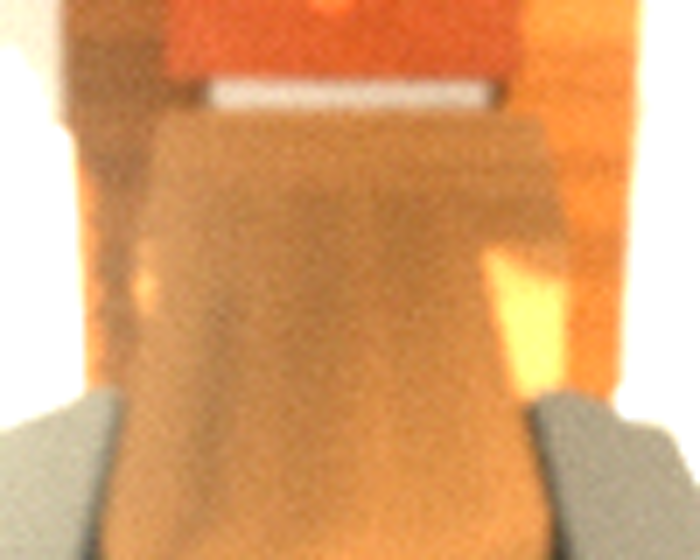

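```bash
python3 - <<'E'
from h import *
import pickle
im=cv2.imread('pics/w7.png').astype(float); print([(r,im[r,245:275].mean(0).round().astype(int).tolist()) for r in range(178,212)])
c=pickle.load(open('w7.pkl','rb')); p,r,o=pose()
def hz(px,z):
    return r.inv().apply(onz(c,px,z)-p).round(1)
for row in (195,197,199): print("tip",row,hz((258,row),97))
for row in (180,181,182): print("stone",row,hz((258,row),60))
print("stone sides",hz((234,175),60),hz((284,175),60),"block bottom",hz((233,186),30),hz((288,186),30),"block top",hz((229,205),70),hz((291,205),70))
E
```

```text
[(178, [24, 41, 80]), (179, [25, 42, 80]), (180, [31, 45, 79]), (181, [45, 57, 79]), (182, [60, 70, 82]), (183, [66, 75, 84]), (184, [61, 72, 82]), (185, [49, 63, 79]), (186, [38, 56, 77]), (187, [32, 52, 74]), (188, [31, 50, 73]), (189, [31, 51, 74]), (190, [31, 51, 74]), (191, [31, 51, 74]), (192, [32, 51, 74]), (193, [31, 51, 73]), (194, [31, 50, 72]), (195, [31, 50, 72]), (196, [31, 50, 72]), (197, [30, 49, 70]), (198, [29, 48, 68]), (199, [30, 48, 68]), (200, [30, 48, 68]), (201, [30, 48, 68]), (202, [30, 48, 69]), (203, [30, 48, 68]), (204, [30, 48, 69]), (205, [31, 49, 69]), (206, [30, 49, 69]), (207, [30, 48, 69]), (208, [30, 49, 69]), (209, [31, 49, 69]), (210, [30, 49, 69]), (211, [31, 49, 70])]
tip 195 [13.   1.7 56.5]
tip 197 [11.2  1.7 56.5]
tip 199 [ 9.4  1.8 56.5]
stone 180 [16.4  2.  93.5]
stone 181 [15.4  2.  93.5]
stone 182 [14.4  2.  93.5]
stone sides [ 21.4 -21.3  93.6] [21.5 27.1 93.4] block bottom [  1.6 -25.1 123.6] [  1.9  35.1 123.4] block top [ -5.9 -25.9  83.6] [-5.7 33.8 83.4]
```

Emit:
jog_arm([
  [0.005,0.003,0.01,0,0,0,0.8],
  [0,0,0.02,0,0,0,0.8],
  [0,0,0.02,0,0,0,0.8],
  [0,0,0.01,0,0,0,0.8],
  [0,0,0.01,0,0,0,0.8],
  [0,0,0,0,0,0,0.8],
  [0,0,0,0,0,0,0.8],
])

```text
clock: 18.75
position: [566.6, 28.6, 119.3]
eef_rot: [-3.14, 0.0, 1.822]
force: [0.5, -0.9, -1.3]
width: 35.8
grip_force: 12.0
```

```bash
python3 - <<'E'
from h import *
c=robot.camera_info('wrist'); p,r,o=pose(); print(p.round(1),o['force'].round(1))
im=robot.snapshot('wrist')[:,:,::-1]; cv2.imwrite('pics/w9.png',im); im=im.astype(float)
print([(k,im[k,248:266].mean(0).round().astype(int).tolist()) for k in range(166,200)])
for row in (174,178,182,186): print(row,r.inv().apply(onz(c,(258,row),62)-p).round(1))
E
```

```text
[566.6  28.6 119.3] [ 0.5 -0.9 -1.3]
[(166, [24, 45, 92]), (167, [24, 44, 92]), (168, [24, 44, 93]), (169, [24, 45, 94]), (170, [25, 46, 94]), (171, [24, 45, 93]), (172, [24, 44, 90]), (173, [23, 43, 89]), (174, [23, 42, 87]), (175, [23, 42, 86]), (176, [23, 42, 86]), (177, [24, 43, 86]), (178, [24, 43, 87]), (179, [24, 43, 86]), (180, [23, 42, 86]), (181, [24, 42, 85]), (182, [23, 42, 84]), (183, [23, 41, 83]), (184, [23, 41, 82]), (185, [22, 41, 81]), (186, [23, 41, 82]), (187, [23, 40, 82]), (188, [23, 41, 82]), (189, [23, 42, 83]), (190, [23, 41, 82]), (191, [24, 42, 83]), (192, [23, 41, 82]), (193, [27, 44, 81]), (194, [41, 54, 81]), (195, [54, 66, 81]), (196, [53, 65, 79]), (197, [39, 55, 74]), (198, [31, 50, 71]), (199, [29, 49, 70])]
174 [30.1  1.7 57.3]
178 [26.6  1.7 57.3]
182 [23.2  1.8 57.3]
186 [19.7  1.8 57.3]
```

Emit:
jog_arm([
  [0,0,0.008,0,0,0,0.8],
  [0,0,0.008,0,0,0,0.8],
  [0,0,0.008,0,0,0,0.8],
  [0,0,0,0,0,0,0.8],
  [0,0,0,0,0,0,0.8],
])

```text
clock: 19.42
position: [566.4, 28.6, 107.1]
eef_rot: [-3.139, 0.0, 1.822]
force: [-0.4, -1.0, -1.6]
width: 36.2
grip_force: 12.0
```

Emit:
jog_arm([
  [0,0,0.008,0,0,0,0.8],
  [0,0,0.006,0,0,0,0.8],
  [0,0,0,0,0,0,0.8],
  [0,0,0,0,0,0,0.8],
])

```text
clock: 19.92
position: [566.3, 28.6, 100.1]
eef_rot: [-3.139, 0.0, 1.822]
force: [0.1, 0.1, -0.4]
width: 36.0
grip_force: 12.0
```

Emit:
jog_arm([
  [0,0,0.006,0,0,0,0.8],
  [0,0,0,0,0,0,0.8],
  [0,0,0,0,0,0,0.8],
])

```text
clock: 20.3
position: [566.3, 28.6, 97.1]
eef_rot: [-3.139, -0.0, 1.822]
force: [-0.5, 0.2, -0.2]
width: 35.8
grip_force: 12.0
```

Emit:
jog_arm([
  [0,0,0.006,0,0,0,0.8],
  [0,0,0,0,0,0,0.8],
  [0,0,0,0,0,0,0.8],
])

```text
clock: 20.68
position: [566.1, 28.8, 93.9]
eef_rot: [-3.139, -0.0, 1.822]
force: [-0.1, 1.7, 0.2]
width: 36.3
grip_force: 12.0
```

Emit:
jog_arm([
  [0,0,0.006,0,0,0,0.8],
  [0,0,0,0,0,0,0.8],
  [0,0,0,0,0,0,0.8],
])

```text
clock: 21.05
position: [566.5, 29.3, 91.6]
eef_rot: [-3.14, -0.001, 1.822]
force: [-1.3, 2.4, 6.1]
width: 36.1
grip_force: 12.0
```

Emit:
jog_arm([
  [0.002,0,-0.004,0,0,0,0.8],
  [0.002,0,0,0,0,0,0.8],
  [0,0,0,0,0,0,0.8],
  [0,0,0,0,0,0,0.8],
])

```text
clock: 21.55
position: [565.9, 29.3, 92.9]
eef_rot: [-3.139, 0.002, 1.821]
force: [1.8, -1.7, -2.9]
width: 35.9
grip_force: 12.0
```

Emit:
jog_arm([
  [-0.002,0,0,0,0,0,0.7],
  [0,0,0,0,0,0,0.4],
  [0,0,0,0,0,0,0.3],
  [0,0,0,0,0,0,0.3],
  [0,0,0,0,0,0,0.3],
  [0,0,-0.04,0,0,0,0.3],
  [0,0,-0.05,0,0,0,0.5],
  [0,0,0,0,0,0,1],
  [0,0,0,0,0,0,1],
  [0,0,0,0,0,0,1],
  [0,0,0,0,0,0,1],
  [0,0,0,0,0,0,1],
])

```text
clock: 23.05
position: [565.9, 29.5, 137.6]
eef_rot: [-3.138, -0.0, 1.822]
force: [-0.7, 0.1, 0.3]
width: 9.6
grip_force: 0.0
```

```bash
python3 - <<'E'
from h import *
o=pose()[2]; print(o['position'],o['force'],o['width'])
im=robot.snapshot('wrist')[:,:,::-1]; s=robot.snapshot('scene')[:,:,::-1]
cv2.imwrite('pics/v10.png',np.hstack([cv2.resize(im[100:300,160:360],(400,400)),cv2.resize(s[140:240,210:310],(400,400),interpolation=2)]))
E
```

```text
[565.94587768  29.52995778 137.64642181] [-0.72907237  0.14798726  0.32200087] 9.555688946185809
```

View pics/v10.png

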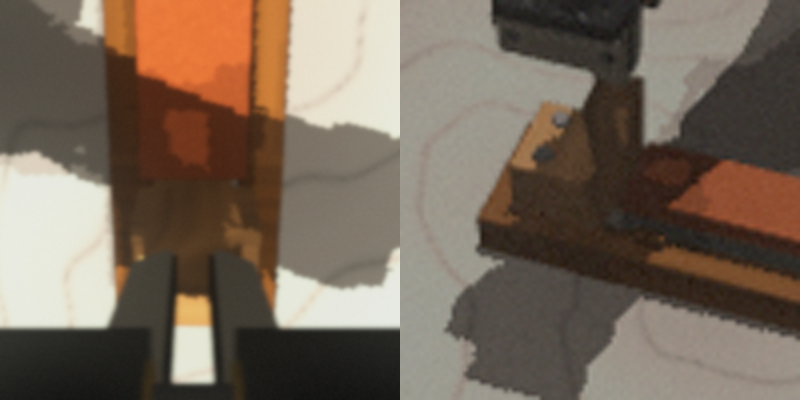

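The left view shows the wedge standing upright against the stone in the gap, and the scene crop on the right confirms it. Next I'll close the fingers and press carefully.

Emit:
jog_arm([
  [0,0,0,0,0,0,1],
  [0,0,0.01,0,0,0,1],
  [0,0,0.01,0,0,0,1],
  [0,0,0.006,0,0,0,1],
  [0,0,0,0,0,0,1],
])

```text
clock: 23.78
position: [565.8, 29.5, 124.7]
eef_rot: [-3.138, -0.0, 1.822]
force: [0.4, -0.8, 0.6]
width: 0.4
grip_force: 0.0
```

Emit:
jog_arm([
  [0,0,0.002,0,0,0,1],
  [0,0,0.002,0,0,0,1],
  [0,0,0,0,0,0,1],
])

```text
clock: 24.15
position: [566.1, 29.6, 123.0]
eef_rot: [-3.139, -0.0, 1.822]
force: [-0.8, -0.9, -0.2]
width: 0.2
grip_force: 0.0
```

Emit:
jog_arm([
  [0,0,0.001,0,0,0,1],
  [0,0,0.001,0,0,0,1],
  [0,0,0.001,0,0,0,1],
  [0,0,0,0,0,0,1],
])

```text
clock: 24.65
position: [566.1, 29.5, 121.5]
eef_rot: [-3.139, -0.0, 1.822]
force: [0.9, -0.7, 0.3]
width: 0.1
grip_force: 0.0
```

Emit:
jog_arm([
  [0,0,0.001,0,0,0,1],
  [0,0,0.001,0,0,0,1],
  [0,0,0,0,0,0,1],
])

```text
clock: 25.02
position: [566.1, 29.6, 120.7]
eef_rot: [-3.139, -0.0, 1.822]
force: [-0.4, -0.7, 2.4]
width: 0.5
grip_force: 0.7
```

Emit:
jog_arm([
  [0,0,0.001,0,0,0,1],
  [0,0,0.001,0,0,0,1],
  [0,0,0,0,0,0,1],
])

```text
clock: 25.4
position: [566.5, 29.7, 120.2]
eef_rot: [-3.14, -0.0, 1.822]
force: [-0.9, 0.6, 5.1]
width: 0.3
grip_force: 2.6
```

Emit:
jog_arm([
  [0,0,0.001,0,0,0,1],
  [0,0,0.001,0,0,0,1],
  [0,0,0,0,0,0,1],
])

```text
clock: 25.78
position: [566.9, 29.9, 119.8]
eef_rot: [-3.141, -0.0, 1.822]
force: [-1.2, 0.4, 8.3]
width: 0.2
grip_force: 4.0
```

Emit:
jog_arm([
  [0,0,0.001,0,0,0,1],
  [0,0,0,0,0,0,1],
  [0,0,0,0,0,0,1],
])

```text
clock: 26.15
position: [567.0, 29.9, 119.7]
eef_rot: [3.141, -0.0, 1.822]
force: [-2.5, 0.7, 8.5]
width: 0.2
grip_force: 4.7
```

Emit:
jog_arm([
  [0,0,0.001,0,0,0,1],
  [0,0,0.001,0,0,0,1],
  [0,0,0,0,0,0,1],
])

```text
clock: 26.52
position: [567.3, 30.1, 119.3]
eef_rot: [3.141, -0.0, 1.822]
force: [-2.2, 0.7, 12.2]
width: 0.7
grip_force: 6.2
```

Emit:
jog_arm([
  [0,0,0.001,0,0,0,1],
  [0,0,0,0,0,0,1],
  [0,0,0,0,0,0,1],
])

```text
clock: 26.9
position: [567.5, 30.1, 119.1]
eef_rot: [3.14, -0.0, 1.822]
force: [-2.7, 1.1, 13.7]
width: 0.4
grip_force: 6.9
```

Emit:
jog_arm([
  [0,0,0.001,0,0,0,1],
  [0,0,0,0,0,0,1],
  [0,0,0,0,0,0,1],
  [0,0,0,0,0,0,1],
])

```text
clock: 27.4
position: [567.7, 30.2, 118.9]
eef_rot: [3.14, -0.001, 1.822]
force: [-2.5, 1.1, 15.1]
width: 0.8
grip_force: 7.6
```

Emit:
jog_arm([
  [0,0,0.0008,0,0,0,1],
  [0,0,0,0,0,0,1],
  [0,0,0,0,0,0,1],
  [0,0,0,0,0,0,1],
])

```text
clock: 27.9
position: [567.8, 30.2, 118.8]
eef_rot: [3.139, -0.001, 1.822]
force: [-2.9, 1.4, 17.5]
width: 0.4
grip_force: 8.4
```

Emit:
jog_arm([
  [0,0,-0.004,0,0,0,1],
  [0,0,-0.004,0,0,0,1],
  [0,0,0,0,0,0,1],
  [0,0,0,0,0,0,1],
])

```text
clock: 28.4
position: [565.6, 29.4, 119.1]
eef_rot: [-3.138, -0.0, 1.822]
force: [-0.1, -0.2, 0.2]
width: 0.6
grip_force: 0.0
```

Emit:
jog_arm([
  [0,0,0.002,0,0,0,1],
  [0,0,0.002,0,0,0,1],
  [0,0,0.001,0,0,0,1],
  [0,0,0.001,0,0,0,1],
  [0,0,0,0,0,0,1],
  [0,0,0,0,0,0,1],
])

```text
clock: 29.15
position: [566.1, 29.5, 118.8]
eef_rot: [-3.14, -0.001, 1.822]
force: [-4.3, -0.6, 13.0]
width: 0.3
grip_force: 6.9
```

Emit:
jog_arm([
  [0,0,0.001,0,0,0,1],
  [0,0,0,0,0,0,1],
  [0,0,0,0,0,0,1],
  [0,0,0,0,0,0,1],
])

```text
clock: 29.65
position: [566.3, 29.5, 118.7]
eef_rot: [-3.14, -0.001, 1.822]
force: [-4.5, 0.6, 15.5]
width: 0.3
grip_force: 7.7
```

Emit:
jog_arm([
  [0,0,0.0006,0,0,0,1],
  [0,0,0,0,0,0,1],
  [0,0,0,0,0,0,1],
  [0,0,0,0,0,0,1],
])

```text
clock: 30.15
position: [566.4, 29.5, 118.7]
eef_rot: [-3.141, -0.001, 1.822]
force: [-4.4, 0.6, 17.3]
width: 0.4
grip_force: 8.5
```

It holds at 17 N without sinking. I'll retreat straight up and check.

Emit:
jog_arm([
  [0,0,-0.005,0,0,0,1],
  [0,0,-0.01,0,0,0,1],
  [0,0,-0.05,0,0,0,1],
  [0,0,-0.1,0,0,0,1],
  [0,0,-0.08,0,0,0,1],
  [0,0,0,0,0,0,1],
  [0,0,0,0,0,0,1],
])

```text
clock: 31.02
position: [565.7, 29.7, 237.3]
eef_rot: [-3.137, -0.0, 1.822]
force: [0.1, 0.2, -0.1]
width: 0.4
grip_force: 0.0
```

```bash
python3 - <<'E'
from h import *
o=pose()[2]; print(o['position'],o['force'])
c=robot.camera_info('wrist'); im=robot.snapshot('wrist')[:,:,::-1]; p,r,_=pose()
h=cv2.cvtColor(im,cv2.COLOR_BGR2HSV)
m=((h[:,:,0]<11)&(h[:,:,1]>150)).astype(np.uint8)*255
m=cv2.morphologyEx(m,cv2.MORPH_OPEN,np.ones((3,3))); k=max(cv2.findContours(m,0,2)[0],key=cv2.contourArea); x,y,w,hh=cv2.boundingRect(k); print(x,y,w,hh)
for q in ((x+w/2,y),(x+w/2,y+hh)): print(onz(c,q,60).round(1))
E
```

```text
[565.65637344  29.71928814 237.3496677 ] [ 0.1251679   0.21547817 -0.10926301]
235 35 45 132
[526.9 184.5  60. ]
[564.3  40.1  60. ]
```

```bash
python3 -c "
from station import robot
print(robot.finish_job())"
```

```text
the job is handed in; nothing more can be done
None
```

The job is handed in (no verdict shown): the stone is home against the pad, and the wedge is pressed tight in the gap. On a second press it held about 17 N without sinking, and no reading went above 17.5 N.

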